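# Clamp a copper plate in the bench clamp

### The job

Slide the copper plate along its channel until its end is right up against the clamp's column. Then start the clamp's quick thread cleanly: turn the bar knob backwards (anticlockwise from above) until you feel the spindle drop into the thread, and only then forwards (clockwise) until the foot firmly clamps the plate. Let go, with the plate still against the column and the other things on the bench left alone.

Things in the scene. Friction and masses are not known exactly. Their poses are not given: they have to be found in the camera images.
- clamp: dark steel bench clamp, fixed. Origin: on the bench, exactly under the upright spindle axis; z up, +x from spindle to column. Base 190 long (x -85 to +105), 110 wide, 20 high. Column at x +60 to +100, 70 wide, 110 high. Two ribs 6 high on the base at y +-32 to +-40 make a channel 64 wide along x for the plate
- boss_top (a point): on the spindle axis, 115 mm above the bench: top of the round boss (60 diameter, height 70 to 115) at the end of the clamp's bridge (46 wide, height 85 to 110, from the column to the axis). The thread is hidden inside the boss; the knob turns above it
- stop (a point): centre of the column's upright face that the plate's end must meet: 60 mm from the spindle axis along the clamp's +x, at the plate's mid-height (23 mm above the bench); same axes as the clamp
- plate_mid (a point): centre of the loose copper plate, 180 x 60 x 6 mm, 0.4 to 0.7 kg, flat in the clamp's channel (underside 20 mm above the bench), x along its length. At the start its far end is 20 to 45 mm short of the column. Its near end always overhangs the base's front edge by at least 35 mm and can be pushed there
- knob_mid (a point): centre of the black bar knob on top of the spindle, on its axis: bar 120 long, 16 wide, 20 high, ends rounded; x along the bar; hub 38 diameter, same height, in the middle. 160 mm above the bench at the start. Knob, spindle and foot rise and fall together (0.4 kg, fall by their own weight, cannot be pulled out). The bar can be pushed round by one arm or gripped across its width
- knob (a joint): turn of the knob (rad), growing clockwise from above (forwards); no end stops. At first its thread sits on top of the clamp's thread, where forward turning lowers nothing and at last jams. It drops in (11 mm) at an angle, different each time and unseen, 0.2 to 2.5 rad backwards (anticlockwise) from the start; soon after it stops turning back. About 0.06 N m turns it when free
- foot: round steel sprung foot (32 diameter, 18 high) on the spindle's lower end; origin at the centre of its underside, 44 mm above the bench at the start. Once started, forward turning lowers it 16 mm a turn; 2 to 3 rad after the drop it meets the plate (18 mm below the start); after about 1 rad of play its spring stiffens the knob over the next 1.2 rad. 0.3 to 0.6 N m clamps firmly; it stays when let go
- block: bystander: loose steel bench block 70 x 70 x 22, origin under its centre
- hammer: bystander: loose hammer 200 long, lying along its x
- burnisher: bystander: loose wooden-handled burnisher 180 long, lying along its x
- flux: bystander: jar 56 diameter, 110 high, origin under its centre
- cup: bystander: white cup 72 diameter, 70 high, origin under its centre
- spray: bystander: white bottle 66 diameter, 170 high, origin under its centre
- benchpin: bystander: loose forked wooden bench pin about 165 x 60 x 18, origin under it
Things that resemble listed ones, but are neither listed nor needed, are in the scene too. What is shaped like the clamp but red is not meant.

How it is judged:
By the outcome, as a careful person would: the job done as asked, in the order asked, and still so for the second after the job is handed in, with the robot touching nothing.
It also fails if it takes over 72 s, if anything falls off the work surface, if the arm or the gripper's body presses on something with over 40 N, if the wrist force passes 120 N, or if a joint passes its speed limit or range.

### The arm

A 6-joint arm with a two-finger parallel gripper is mounted at the origin on the work surface. World frame = base frame: x ahead of the robot, y to its left, z up, the work surface at z = 0. Lengths are in m, angles in rad, forces in N, time in s.
With the tool pointing down it reaches from about 0.275 to 0.875 m from the base axis. Payload 12.5 kg.
Tool frame: the origin (TCP) lies between the finger pads; the fingertips stand 17 mm ahead of it and the grasp point (between the pads) lies 2 mm behind it; z points along the fingers, y is the line along which they close (so a half turn about z gives the same grasp; the last joint's range is limited). The gripper opens to 85 mm and grips with 20 to 120 N. Pads are 22 mm wide; open, the fingers measure 114 mm over their backs; the gripper's body (76 mm by 85 mm) begins 54 mm behind the grasp point. The pads swing forward as they close: fully open they stand 13 mm farther back than shut.
Start: joints at [1.216, 0.351, 1.652, -0, 1.139, -0.085], TCP at [0.147, 0.53, 0.248] pointing down, gripper open.
Joint ranges: [-2.75, 2.75], [-0.79, 2.1], [0.01, 2.65], [-1.57, 4.71], [0.07, 3.14], [-2.87, 2.87]. Speed limits (rad/s): [2.22, 2.22, 2.79, 3.14, 3.14, 3.14].

### API

Orientations are given as a unit quaternion [x, y, z, w].
In Python, from station import * gives the robot as it stands.
- The arm moves only by the shell command python3 -m handwheel 'ROWS' [FORCE]. ROWS is JSON, a list of rows, each a list of 3 entries, a list of its own where there are three numbers: the shift along the tool's x, y, z in units of 300 mm (1.0 is 300 mm), then the turn, a rotation vector about the tool's x, y, z in units of 45 degrees (1.0 is 45 degrees), then the opening, from -1 (shut) to 1 (fully open). A call has 1 to 12 rows; each row is the pose to reach, as a shift and turn from the pose commanded when the call began, along the tool's axes at that moment; what a row does not reach only later rows make up. A row lasts 1/8 s, in which the tool goes at most 62.5 mm and 10.7 degrees, less where a joint would pass 70% of its speed; a pose out of reach is approached as far as the arm can. A call with a number of a shift or a turn outside -1 to 1 is refused whole. A call with a gripper value outside its range is refused whole. The fingers move at their own pace and stop on an object; FORCE is the grip in N (left out, the last holds). Time passes only in rows, so rows that repeat a pose let the fingers close. It gives the time, the measured TCP pose, the force, the opening and the grip force at its end, in the units of the state.
- get_obs(): the state, without advancing time (a new reading comes with each control period).
- read_camera(name): name is "scene" or "top"; returns (picture, depth): 400x640x3 uint8, blue, green, red; 400x640 float32, m along the optical axis (not along the pixel's ray), 0 where there is no reading.
- get_calibration(name): a dict with "mtx" (3x3 intrinsics, pixels), "position" and "orientation" of the camera in the world. Camera axes: x right, y up, looking along -z (the intrinsics and any distortion apply to the point x, -y, -z); pixel columns grow to the right and rows downward; lengths in m; the calibration is good to about 2 mm. A picture is of the moment at which its call begins. get_calibration takes no time and is no camera call.
- sign_off(): hands the job in; it is judged then, once.
The state is a dict: "time": time; "qpos": joint angles; "dq": joint speeds; "joint_efforts": joint torques, N m; "ee_pos": TCP position; "tool_rot": TCP orientation; "ft_force": force on the tool from outside, world axes, zero at the start; "torque": the same for the moment, N m; "finger_gap": finger opening in m; "gripper_force": force on a finger pad.
Only numpy, scipy, OpenCV 4.12 (cv2) and the standard library are available. Lean on these libraries where they do the work, as an engineer would, in place of code of your own. Each camera call takes 0.05 s, during which the arm holds its last target. There are 200 camera calls.

## Working session

There is one attempt and no reset: what is moved stays moved. The work goes in short steps, Python scripts to look and compute and a shell command to move; the robot and the scene stay as the last step left them, time stands still between calls to the robot, and variables do not carry over. Pictures are saved under pics/ and viewed, at most 10 in all, crops included, and the job is handed in when it is done.

```bash
mkdir -p pics; ls; cat > h.py <<'E'
import numpy as np, cv2
from station import *
from scipy.spatial.transform import Rotation as R
def cloud(name):
    im,d=read_camera(name); c=get_calibration(name); K=np.array(c["mtx"])
    v,u=np.mgrid[0:400,0:640]
    p=np.stack([(u-K[0,2])/K[0,0]*d,-(v-K[1,2])/K[1,1]*d,-d],-1)
    P=p@R.from_quat(c["orientation"]).as_matrix().T+np.array(c["position"])
    P[d==0]=np.nan
    return im,P,c
E
python3 - <<'E'
from h import *
for n in("scene","top"):
    im,P,c=cloud(n); cv2.imwrite(f"pics/{n}0.png",im); np.savez(f"/tmp/{n}0.npz",im=im,P=P); print(n,c)
o=get_obs(); print(o)
E
```

```text
pics
scene {'mtx': array([[436.79234703,   0.        , 318.12286949],
       [  0.        , 436.79234703, 204.0218465 ],
       [  0.        ,   0.        ,   1.        ]]), 'position': array([ 1.12341198, -0.87020348,  0.80159822]), 'orientation': array([0.44660147, 0.15148522, 0.28513718, 0.83444361])}
top {'mtx': array([[517.32865838,   0.        , 317.2639631 ],
       [  0.        , 517.32865838, 201.89894803],
       [  0.        ,   0.        ,   1.        ]]), 'position': array([ 0.41556915, -0.04368814,  1.62935306]), 'orientation': array([-0.01867532,  0.02145462,  0.71684973, -0.69664726])}
{'time': 0.1, 'qpos': array([ 1.21638864e+00,  3.51164577e-01,  1.65236632e+00, -4.36968807e-05,
        1.13909041e+00, -8.46388996e-02]), 'dq': array([ 0.0018173 , -0.00042471,  0.00013842, -0.00059419, -0.00176821,
       -0.00069988]), 'joint_efforts': array([ 1.35096230e-03, -5.06833434e+01, -2.91868651e+01, -1.45813901e-04,
        2.63795409e-03, -1.62329030e-05]), 'ee_pos': array([0.14648713, 0.5298413 , 0.24781962]), 'tool_rot': array([ 1.34466670e-01,  9.90917983e-01, -5.06299347e-04, -9.26379350e-05]), 'ft_force': array([ 0.08656379, -0.45991632,  0.67732904]), 'torque': array([0.06671626, 0.00011105, 0.00280731]), 'gripper_force': 0.0, 'finger_gap': 0.08512003435299192}
```

View pics/top0.png

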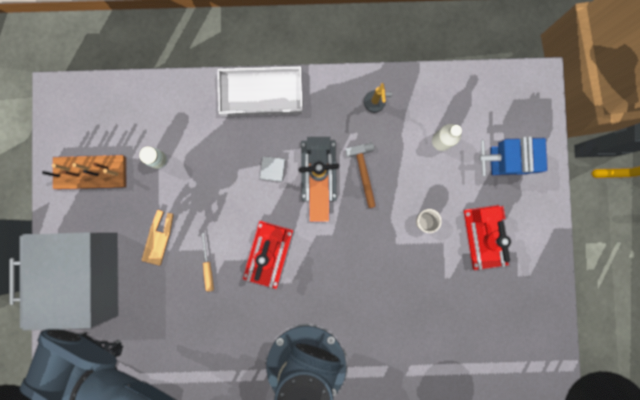

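View pics/scene0.png

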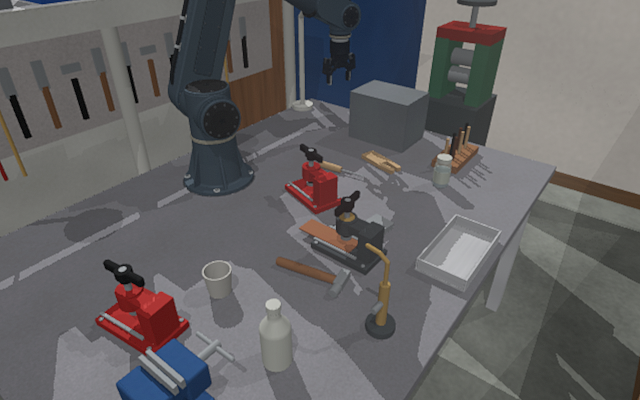

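The top view shows the dark clamp at about (319,165): knob at (319,167), copper plate at (319,200), column away from the robot, block at (272,168) and hammer at (363,175). The scene view confirms this, with the knob at about (347,203).

```bash
python3 - <<'E'
from h import *
for n in("top","scene"):
    f=np.load(f"/tmp/{n}0.npz"); im,P=f["im"],f["P"]
    roi=(P[...,0]>.3)&(P[...,0]<.72)&(abs(P[...,1]+.04)<.1)
    hsv=cv2.cvtColor(im,cv2.COLOR_BGR2HSV)
    Z=P[...,2]
    for k,m in dict(knob=roi&(Z>.145)&(Z<.2), plate=roi&(Z>.015)&(Z<.045)&(hsv[...,0]<15)&(hsv[...,1]>110), col=roi&(Z>.095)&(Z<.125),base=roi&(Z>.012)&(Z<.15)).items():
        q=P[m]; xy=q[:,:2].astype(np.float32); r=cv2.minAreaRect(xy)
        print(n,k,len(q),q.mean(0).round(4),np.percentile(q[:,2],[5,50,95]).round(4),r, q.min(0).round(3),q.max(0).round(3))
im=np.load("/tmp/top0.npz")["im"]
cv2.imwrite("pics/topc.png",cv2.resize(im[120:240,240:400],(800,600),interpolation=cv2.INTER_CUBIC))
E
```

```text
top knob 313 [ 0.5969 -0.0574  0.1698] [0.1638 0.1702 0.1755] ((0.5966999530792236, -0.0571148544549942), (0.11562894284725189, 0.036295223981142044), 81.6445541381836) [ 0.578 -0.116  0.145] [0.615 0.001 0.185]
top plate 908 [ 0.4931 -0.0406  0.0259] [0.0188 0.026  0.0327] ((0.449980765581131, -0.01944643259048462), (0.10921565443277359, 0.29645270109176636), 61.390769958496094) [ 0.324 -0.085  0.015] [0.585 0.06  0.044]
top col 683 [ 0.6353 -0.0526  0.1118] [0.1051 0.1117 0.1191] ((0.5410348773002625, -0.02411247044801712), (0.08991853892803192, 0.3369435966014862), 72.91133117675781) [ 0.39  -0.094  0.096] [0.7   0.059 0.124]
top base 2631 [ 0.5677 -0.0448  0.0478] [0.0169 0.0266 0.1156] ((0.5055460333824158, -0.024165190756320953), (0.17213302850723267, 0.3935878574848175), 88.49199676513672) [ 0.309 -0.113  0.012] [0.703 0.06  0.145]
scene knob 316 [ 0.6    -0.0655  0.1645] [0.1511 0.1673 0.1705] ((0.5962104797363281, -0.058621473610401154), (0.036746636033058167, 0.11511313915252686), 16.046781539916992) [ 0.576 -0.117  0.145] [ 0.615 -0.     0.172]
scene plate 839 [ 0.5093 -0.0391  0.0246] [0.0182 0.0247 0.029 ] ((0.46589434146881104, -0.026715382933616638), (0.12335377931594849, 0.33313605189323425), 64.25532531738281) [ 0.323 -0.088  0.015] [0.626 0.06  0.045]
scene col 821 [ 0.6291 -0.058   0.1083] [0.0975 0.1088 0.1163] ((0.5383543968200684, -0.0237036794424057), (0.09206172078847885, 0.339868426322937), 72.01261138916016) [ 0.387 -0.096  0.095] [0.697 0.06  0.124]
scene base 3289 [ 0.5877 -0.0582  0.0548] [0.0169 0.0283 0.114 ] ((0.5071967840194702, -0.03443272411823273), (0.14705795049667358, 0.4111660122871399), 76.405517578125) [ 0.318 -0.117  0.012] [0.702 0.06  0.15 ]
```

View pics/topc.png

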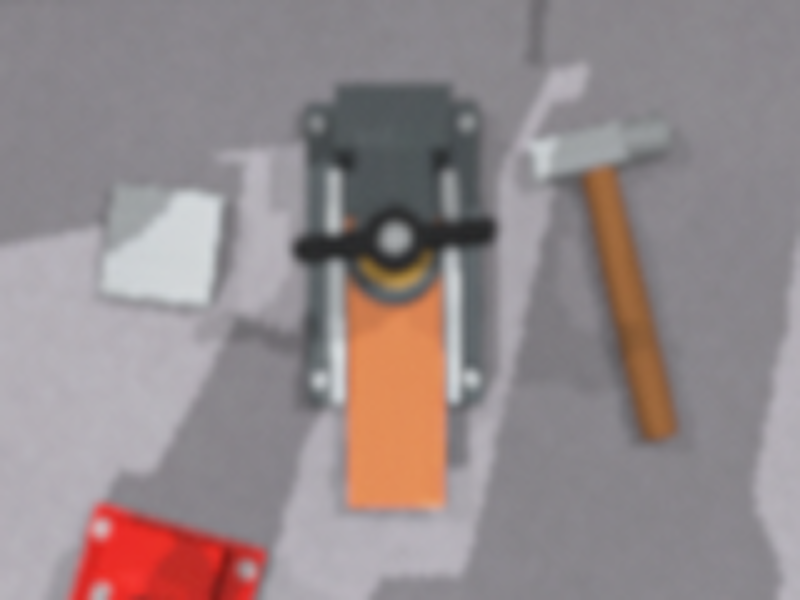

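The crop shows the knob hub at about (395,240), bar ends at (300,247) and (492,232), plate near edge at row 505 with corners at x 348 and 447, and the rear of the column at row 88.

```bash
python3 - <<'E'
from h import *
from scipy.ndimage import label
for n in("top","scene"):
    f=np.load(f"/tmp/{n}0.npz"); im,P=f["im"],f["P"]
    hsv=cv2.cvtColor(im,cv2.COLOR_BGR2HSV).astype(int); Z=P[...,2]
    roi=(P[...,0]>.3)&(P[...,0]<.74)&(abs(P[...,1]+.05)<.1)
    notred=~((hsv[...,0]<6)|(hsv[...,0]>170))|(hsv[...,1]<100)
    for k,m in dict(plate=roi&(Z>.012)&(Z<.045)&(hsv[...,0]>5)&(hsv[...,0]<14)&(hsv[...,1]>110),
        knob=roi&(Z>.15)&(Z<.19), col=roi&(Z>.09)&(Z<.13)&notred&(P[...,0]>.5), base=roi&(Z>.012)&(Z<.14)&notred&(P[...,0]>.49)&(hsv[...,1]<100)).items():
        l,c=label(m); b=np.argmax(np.bincount(l.ravel())[1:])+1; m=l==b
        q=P[m]; (cx,cy),(w,h),a=cv2.minAreaRect(q[:,:2].astype(np.float32))
        e=np.linalg.svd(q[:,:2]-q[:,:2].mean(0),full_matrices=False)[2][0]
        print(n,k,len(q),np.round([cx,cy,w,h,a],4),"pca",np.degrees(np.arctan2(e[1],e[0])).round(1),"med z",np.median(q[:,2]).round(4),q[:,:2].min(0).round(3),q[:,:2].max(0).round(3))
        if k in("plate","col"):
            for x0,x1 in((.41,.44),(.44,.47),(.47,.5),(.5,.54),(.66,.68),(.68,.7)):
                s=q[(q[:,0]>x0)&(q[:,0]<x1)]
                if len(s)>15: print("   ",x0,np.percentile(s[:,1],[1,99]).round(4), s[:,0].min().round(4))
    # pixel-ray silhouettes
    c=get_calibration(n);
E
```

```text
top plate 773 [ 5.17300e-01 -5.70000e-02  5.60000e-02  1.34300e-01  8.83958e+01] pca 179.2 med z 0.0267 [ 0.45  -0.085] [ 0.585 -0.027]
    0.44 [-0.0833 -0.0273] 0.4496
    0.47 [-0.0843 -0.0279] 0.471
    0.5 [-0.0854 -0.0287] 0.5
top knob 312 [ 5.96700e-01 -5.71000e-02  1.15600e-01  3.63000e-02  8.16446e+01] pca -85.7 med z 0.1702 [ 0.578 -0.116] [0.615 0.001]
top col 533 [ 6.54700e-01 -5.91000e-02  6.84000e-02  8.93000e-02  8.86313e+01] pca 175.6 med z 0.1111 [ 0.611 -0.094] [ 0.7   -0.025]
    0.66 [-0.0935 -0.0253] 0.6602
    0.68 [-0.094  -0.0257] 0.68
top base 917 [ 6.5580e-01 -5.8000e-02  1.0690e-01  9.1500e-02  8.8492e+01] pca -86.6 med z 0.1071 [ 0.611 -0.113] [ 0.703 -0.004]
scene plate 684 [ 5.3610e-01 -5.5600e-02  6.3700e-02  1.8070e-01  8.9876e+01] pca -2.5 med z 0.0249 [ 0.446 -0.088] [ 0.626 -0.024]
    0.44 [-0.0857 -0.0271] 0.4457
    0.47 [-0.0851 -0.0287] 0.471
    0.5 [-0.0835 -0.0248] 0.5002
scene knob 310 [ 0.5962 -0.0586  0.0367  0.1151 16.0468] pca -85.7 med z 0.1674 [ 0.576 -0.117] [ 0.615 -0.   ]
scene col 849 [ 6.34400e-01 -5.89000e-02  7.19000e-02  1.24800e-01  8.88066e+01] pca 4.8 med z 0.1087 [ 0.572 -0.096] [ 0.697 -0.024]
    0.66 [-0.0954 -0.0246] 0.6601
    0.68 [-0.0945 -0.0246] 0.6802
scene base 2085 [ 6.02300e-01 -5.93000e-02  1.13500e-01  1.99500e-01  8.84136e+01] pca 8.2 med z 0.0632 [ 0.502 -0.117] [ 0.702 -0.   ]
```

```bash
cat > st.py <<'E'
from h import *
o=get_obs(); M=R.from_quat(o["tool_rot"]).as_matrix()
print("t%.2f"%o["time"],"p",o["ee_pos"].round(4),"yawx %.1f"%np.degrees(np.arctan2(M[1,0],M[0,0])),"zz %.4f"%M[2,2],"q6 %.2f"%o["qpos"][5],"F",o["ft_force"].round(1),"T",o["torque"].round(3),"gap %.3f"%o["finger_gap"])
E
python3 -m handwheel '[[[-0.35,-0.41,0.04],[0,0,0],-1],[[-0.7,-0.82,0.08],[0,0,0],-1],[[-0.7,-0.82,0.08],[0,0,0],-1],[[-0.7,-0.82,0.08],[0,0,0],-1],[[-0.7,-0.82,0.08],[0,0,0],-1],[[-0.7,-0.82,0.08],[0,0,0],-1],[[-0.7,-0.82,0.08],[0,0,0],-1],[[-0.7,-0.82,0.08],[0,0,0],-1]]'
python3 -m handwheel '[[[-0.35,-0.41,0.04],[0,0,-0.15],-1],[[-0.7,-0.82,0.08],[0,0,-0.31],-1],[[-0.7,-0.82,0.08],[0,0,-0.31],-1],[[-0.7,-0.82,0.08],[0,0,-0.31],-1],[[-0.7,-0.82,0.08],[0,0,-0.31],-1],[[-0.7,-0.82,0.08],[0,0,-0.31],-1],[[-0.7,-0.82,0.08],[0,0,-0.31],-1],[[-0.7,-0.82,0.08],[0,0,-0.31],-1],[[-0.7,-0.82,0.08],[0,0,-0.31],-1]]'
python3 st.py
```

```text
time: 1.1
ee_pos: [0.2831, 0.238, 0.2243]
tool_rot: [0.134, 0.991, 0.0, -0.0]
ft_force: [-0.9, 0.5, -0.5]
finger_gap: -0.0003
gripper_force: 0.0
time: 2.22
ee_pos: [0.42, -0.0548, 0.2004]
tool_rot: [0.012, 1.0, 0.0, 0.0]
ft_force: [0.4, -0.2, 0.1]
finger_gap: -0.0
gripper_force: 0.0
t2.23 p [ 0.42   -0.0548  0.2004] yawx 178.6 zz -1.0000 q6 -1.79 F [ 0.4 -0.2  0.1] T [ 0.028 -0.004  0.022] gap -0.000
```

```bash
python3 -m handwheel '[[[0,0,0.2],[0,0,0],-1],[[0,0,0.4],[0,0,0],-1],[[0,0,0.57],[0,0,0],-1],[[0,0,0.57],[0,0,0],-1],[[0,0,0.57],[0,0,0],-1]]' >/dev/null; python3 st.py
python3 -m handwheel '[[[-0.015,0,0],[0,0,0],-1],[[-0.03,0,0],[0,0,0],-1],[[-0.045,0,0],[0,0,0],-1],[[-0.06,0,0],[0,0,0],-1],[[-0.06,0,0],[0,0,0],-1]]' >/dev/null; python3 st.py
python3 -m handwheel '[[[-0.015,0,0],[0,0,0],-1],[[-0.03,0,0],[0,0,0],-1],[[-0.045,0,0],[0,0,0],-1],[[-0.06,0,0],[0,0,0],-1],[[-0.06,0,0],[0,0,0],-1]]' >/dev/null; python3 st.py
```

```text
t2.85 p [ 0.4211 -0.0559  0.031 ] yawx 178.5 zz -1.0000 q6 -1.79 F [-0.3 -0.8  0.9] T [-0.011  0.016 -0.014] gap 0.000
t3.48 p [ 0.4385 -0.0565  0.0293] yawx 178.5 zz -1.0000 q6 -1.78 F [-1.1  0.2  1.3] T [ 0.036  0.033 -0.016] gap 0.000
t4.10 p [ 0.4571 -0.0571  0.0294] yawx 178.5 zz -1.0000 q6 -1.77 F [-0.7  0.3  0.6] T [ 0.072 -0.053 -0.024] gap -0.000
```

```bash
python3 -m handwheel '[[[-0.01,0,0],[0,0,0],-1],[[-0.01,0,0],[0,0,0],-1]]' >/dev/null; python3 st.py
python3 -m handwheel '[[[-0.01,0,0],[0,0,0],-1],[[-0.01,0,0],[0,0,0],-1]]' >/dev/null; python3 st.py
python3 - <<'E'
from h import *
im,P,c=cloud("scene"); cv2.imwrite("pics/s1.png",cv2.resize(im[160:300,240:440],(800,560)))
E
```

```text
t4.35 p [ 0.4594 -0.0571  0.0293] yawx 178.5 zz -1.0000 q6 -1.77 F [-1.4 -0.7  1. ] T [0.071 0.334 0.018] gap -0.000
t4.60 p [ 0.4625 -0.0572  0.0293] yawx 178.5 zz -1.0000 q6 -1.77 F [-1.9 -0.3  1.8] T [ 0.013  0.274 -0.007] gap -0.000
```

View pics/s1.png

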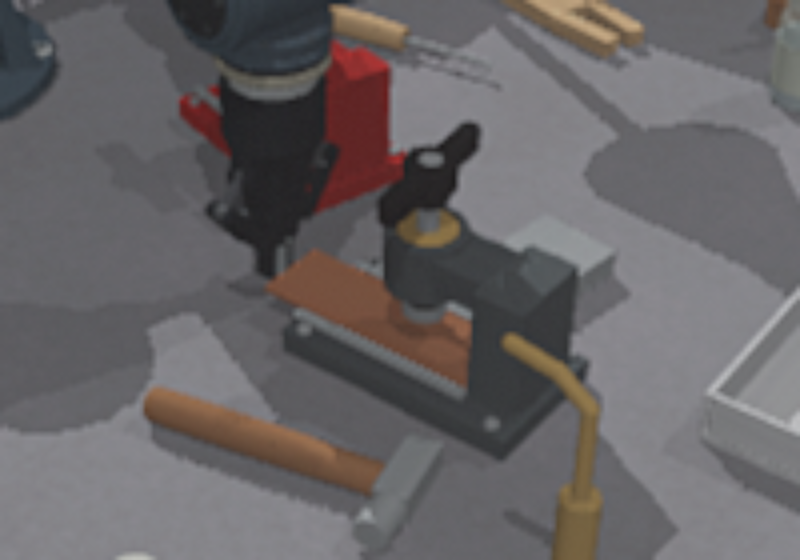

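The view shows shut fingers at (275,260) against the plate's near end. The plate's far end is near the column at about (468,380). I'll continue in small steps until the force rises.

```bash
for i in 1; do
python3 -m handwheel '[[[-0.006,0,0],[0,0,0],-1],[[-0.006,0,0],[0,0,0],-1]]' >/dev/null; python3 st.py
python3 -m handwheel '[[[-0.006,0,0],[0,0,0],-1],[[-0.006,0,0],[0,0,0],-1]]' >/dev/null; python3 st.py
python3 -m handwheel '[[[-0.006,0,0],[0,0,0],-1],[[-0.006,0,0],[0,0,0],-1]]' >/dev/null; python3 st.py; done
```

```text
t4.90 p [ 0.4641 -0.0572  0.0293] yawx 178.5 zz -1.0000 q6 -1.77 F [-2.3  0.4  0.9] T [ 0.053  0.474 -0.031] gap -0.000
t5.15 p [ 0.4642 -0.0571  0.029 ] yawx 178.5 zz -1.0000 q6 -1.77 F [-11.6  -0.7   7.1] T [-0.12   1.595 -0.02 ] gap -0.000
t5.40 p [ 0.4644 -0.0569  0.0288] yawx 178.5 zz -1.0000 q6 -1.77 F [-17.5  -1.9  13.5] T [-0.283  2.759 -0.059] gap -0.000
```

```bash

python3 -m handwheel '[[[0.06,0,0],[0,0,0],-1],[[0.13,0,0],[0,0,0],-1],[[0.13,0,-0.2],[0,0,0],-1],[[0.13,0,-0.4],[0,0,0],-1],[[0.13,0,-0.73],[0,0,0],-1],[[0.13,0,-0.73],[0,0,0],-1],[[0.13,0,-0.73],[0,0,0],-1]]' >/dev/null; python3 st.py
python3 -m handwheel '[[[-0.2,0,0],[0,0,0.2],0.5],[[-0.4,0,0],[0,0,0.4],0.5],[[-0.57,0,0],[0,0,0.6],0.5],[[-0.57,0,0],[0,0,0.88],0.5],[[-0.57,0,0],[0,0,0.88],0.5],[[-0.57,0,0],[0,0,0.88],0.5],[[-0.57,0,0],[0,0,0.88],0.5]]' >/dev/null; python3 st.py
cat > loc.py <<'E'
from h import *
im,P,c=cloud("scene"); Z=P[...,2]; hsv=cv2.cvtColor(im,cv2.COLOR_BGR2HSV)
r=np.hypot(P[...,0]-.5965,P[...,1]+.058)
m=(Z>.118)&(Z<.182)&(r<.068)&(hsv[...,2]<70)
if __name__=="__main__":
    o=get_obs(); q=P[m&(r>.047)]
    if len(q):
        s=np.degrees(np.arctan2(q[:,1]+.058,q[:,0]-.5965))
        z=np.percentile(q[:,2],[50,90]).round(4)
        b=np.exp(2j*np.radians(s)).mean()
        print("  bar n",len(q),"z50,90",z,"ang %.1f (mod180) conc %.2f"%(np.degrees(np.angle(b))/2,abs(b)))
    else: print("  bar unseen")
E
python3 loc.py
python3 - <<'E'
from h import *
im,P,c=cloud("scene")
m=(P[...,0]>.42)&(P[...,0]<.68)&(P[...,2]>.012)&(P[...,2]<.04)&(abs(P[...,1]+.057)<.04)
h=cv2.cvtColor(im,cv2.COLOR_BGR2HSV); m&=(h[...,0]>4)&(h[...,0]<15)&(h[...,1]>90)
q=P[m]; print("plate x",np.percentile(q[:,0],[.5,99.5]))
E
```

```text
t6.28 p [ 0.4302 -0.0566  0.2511] yawx 178.5 zz -1.0000 q6 -1.78 F [-0.3  0.  -0.8] T [ 0.027  0.039 -0.016] gap 0.000
t7.15 p [ 0.5993 -0.0608  0.2484] yawx 139.0 zz -1.0000 q6 -1.03 F [-0.  -0.5 -0.1] T [ 0.03  -0.014 -0.021] gap 0.064
  bar n 63 z50,90 [0.1654 0.1697] ang -84.5 (mod180) conc 0.99
plate x [0.47495446 0.64436202]
```

```bash

python3 -m handwheel '[[[0.013,0,0.1],[0,0,0],0.5],[[0.013,0,0.2],[0,0,0],0.5],[[0.013,0,0.32],[0,0,0],0.5],[[0.013,0,0.32],[0,0,0],0.5],[[0.013,0,0.32],[0,0,0],0.5]]' >/dev/null; python3 st.py; python3 loc.py
python3 -m handwheel '[[[0,0,0],[0,0,-0.1],0.5],[[0,0,0],[0,0,-0.2],0.5],[[0,0,0],[0,0,-0.3],0.5],[[0,0,0],[0,0,-0.3],0.5]]' >/dev/null; python3 st.py; python3 loc.py
```

```text
t7.88 p [ 0.5973 -0.0583  0.1538] yawx 138.9 zz -1.0000 q6 -1.03 F [-0.5  0.2  0. ] T [-0.045 -0.014 -0.009] gap 0.064
  bar n 60 z50,90 [0.1662 0.1691] ang -84.8 (mod180) conc 0.98
t8.43 p [ 0.5972 -0.0583  0.1537] yawx 152.4 zz -1.0000 q6 -1.26 F [-0.5 -1.   0.4] T [-0.028 -0.001 -0.042] gap 0.064
  bar n 62 z50,90 [0.1654 0.1695] ang -83.2 (mod180) conc 0.94
```

```bash
cat > chk.py <<'E'
from h import *; from loc import P,m,r; import sys
q=P[m&(r>.047)]; z=np.percentile(q[:,2],[50,90]).round(4) if len(q)>8 else [9,9]
b=np.exp(2j*np.arctan2(q[:,1]+.058,q[:,0]-.5965)).mean() if len(q) else 0
o=get_obs(); M=R.from_quat(o["tool_rot"]).as_matrix()
print("t%.2f yawx %.1f q6 %.2f F %s Tz %.3f  n %d z %s ang %.1f"%(o["time"],np.degrees(np.arctan2(M[1,0],M[0,0])),o["qpos"][5],o["ft_force"].round(1),o["torque"][2],len(q),z,np.degrees(np.angle(b))/2))
a=sys.argv[1:]
lo,tl=(float(a[0]),float(a[1])) if a else (.164,.18)
sys.exit(z[1]<lo or abs(o["torque"][2])>tl)
E
python3 -m handwheel '[[[0,0,0],[0,0,-0.1],0.5],[[0,0,0],[0,0,-0.2],0.5],[[0,0,0],[0,0,-0.2],0.5]]' >/dev/null; python3 chk.py &&
python3 -m handwheel '[[[0,0,0],[0,0,-0.1],0.5],[[0,0,0],[0,0,-0.2],0.5],[[0,0,0],[0,0,-0.2],0.5]]' >/dev/null; python3 chk.py &&
python3 -m handwheel '[[[0,0,0],[0,0,-0.1],0.5],[[0,0,0],[0,0,-0.2],0.5],[[0,0,0],[0,0,-0.2],0.5]]' >/dev/null; python3 chk.py &&
python3 -m handwheel '[[[0,0,0],[0,0,-0.1],0.5],[[0,0,0],[0,0,-0.2],0.5],[[0,0,0],[0,0,-0.2],0.5]]' >/dev/null; python3 chk.py
```

```text
t8.90 yawx 161.2 q6 -1.42 F [-1.2  0.2  0.9] Tz 0.010  n 62 z [0.1655 0.1696] ang -76.9
t8.95 yawx 161.2 q6 -1.42 F [-0.8 -0.3  0.1] Tz 0.012  n 71 z [0.1656 0.17  ] ang -78.1
t9.00 yawx 161.3 q6 -1.42 F [-0.9 -0.3 -1. ] Tz 0.026  n 70 z [0.166  0.1695] ang -78.7
t9.05 yawx 161.3 q6 -1.42 F [-0.7 -0.2  0.3] Tz -0.015  n 62 z [0.1656 0.1698] ang -77.4False
False
False
False
```

```bash
sed -i 's/sys.exit(\(.*\))$/sys.exit(int(\1))/' chk.py
H="-m handwheel"
python3 -m handwheel '[[[0,0,0],[0,0,-0.1],0.5],[[0,0,0],[0,0,-0.2],0.5],[[0,0,0],[0,0,-0.2],0.5]]' >/dev/null && python3 chk.py &&
python3 -m handwheel '[[[0,0,0],[0,0,-0.1],0.5],[[0,0,0],[0,0,-0.2],0.5],[[0,0,0],[0,0,-0.2],0.5]]' >/dev/null && python3 chk.py &&
python3 -m handwheel '[[[0,0,0],[0,0,-0.1],0.5],[[0,0,0],[0,0,-0.2],0.5],[[0,0,0],[0,0,-0.2],0.5]]' >/dev/null && python3 chk.py &&
python3 -m handwheel '[[[0,0,0],[0,0,-0.1],0.5],[[0,0,0],[0,0,-0.2],0.5],[[0,0,0],[0,0,-0.2],0.5]]' >/dev/null && python3 chk.py
```

```text
t9.47 yawx 170.3 q6 -1.58 F [-1.   0.1  0.1] Tz -0.046  n 62 z [0.1658 0.1705] ang -69.7
t9.90 yawx 179.2 q6 -1.73 F [ 0.3 -1.3 -0.3] Tz 0.037  n 56 z [0.1644 0.1704] ang -63.5
t10.32 yawx -171.8 q6 -1.89 F [0.4 1.3 0.4] Tz -0.045  n 54 z [0.1621 0.17  ] ang -56.4
t10.75 yawx -162.8 q6 -2.05 F [ 1.6  1.2 -0.6] Tz -0.060  n 50 z [0.1635 0.1694] ang -46.2
```

```bash

python3 -m handwheel '[[[0,0,0],[0,0,-0.1],0.5],[[0,0,0],[0,0,-0.2],0.5],[[0,0,0],[0,0,-0.2],0.5]]' >/dev/null && python3 chk.py &&
python3 -m handwheel '[[[0,0,0],[0,0,-0.1],0.5],[[0,0,0],[0,0,-0.2],0.5],[[0,0,0],[0,0,-0.2],0.5]]' >/dev/null && python3 chk.py &&
python3 -m handwheel '[[[0,0,0],[0,0,-0.1],0.5],[[0,0,0],[0,0,-0.2],0.5],[[0,0,0],[0,0,-0.2],0.5]]' >/dev/null && python3 chk.py &&
python3 -m handwheel '[[[0,0,0],[0,0,-0.1],0.5],[[0,0,0],[0,0,-0.2],0.5],[[0,0,0],[0,0,-0.2],0.5]]' >/dev/null && python3 chk.py
```

```text
t11.18 yawx -153.8 q6 -2.20 F [1.7 0.9 0.1] Tz -0.052  n 65 z [0.1647 0.1695] ang -34.8
t11.60 yawx -144.8 q6 -2.36 F [2.6 1.3 0.1] Tz -0.066  n 69 z [0.1644 0.1697] ang -24.8
t12.03 yawx -135.8 q6 -2.52 F [ 0.6  0.5 -0.1] Tz -0.027  n 75 z [0.1652 0.17  ] ang -13.9
t12.45 yawx -126.8 q6 -2.67 F [0.3 0.3 0.1] Tz -0.039  n 79 z [0.1655 0.1693] ang -5.4
```

```bash

python3 -m handwheel '[[[0,0,0],[0,0,0.22],0.5],[[0,0,0],[0,0,0.22],0.5],[[0,0,-0.08],[0,0,0.22],0.5],[[0,0,-0.17],[0,0,0.22],0.5],[[0,0,-0.17],[0,0,0.22],0.5]]' >/dev/null && python3 chk.py 0 9 &&
python3 -m handwheel '[[[0,0,0],[0,0,0.2],0.5],[[0,0,0],[0,0,0.4],0.5],[[0,0,0],[0,0,0.6],0.5],[[0,0,0],[0,0,0.8],0.5],[[0,0,0],[0,0,1],0.5]]' >/dev/null && 
python3 -m handwheel '[[[0,0,0],[0,0,0.2],0.5],[[0,0,0],[0,0,0.4],0.5],[[0,0,0],[0,0,0.6],0.5],[[0,0,0],[0,0,0.8],0.5],[[0,0,0],[0,0,1],0.5]]' >/dev/null && 
python3 -m handwheel '[[[0,0,0],[0,0,0.2],0.5],[[0,0,0],[0,0,0.4],0.5],[[0,0,0],[0,0,0.6],0.5],[[0,0,0],[0,0,0.8],0.5],[[0,0,0],[0,0,1],0.5]]' >/dev/null && 
python3 -m handwheel '[[[0,0,0],[0,0,0.2],0.5],[[0,0,0],[0,0,0.4],0.5],[[0,0,0],[0,0,0.6],0.5],[[0,0,0],[0,0,0.8],0.5],[[0,0,0],[0,0,1],0.5],[[0,0,0],[0,0,1],0.5]]' >/dev/null && python3 st.py; python3 chk.py
python3 - <<'E'
from h import *
im,P,c=cloud("scene"); cv2.imwrite("pics/s2.png",cv2.resize(im[120:260,260:460],(800,560)))
E
```

```text
t13.12 yawx -136.4 q6 -2.51 F [ 0.5 -1.  -1.1] Tz -0.016  n 68 z [0.1648 0.169 ] ang -1.0
t15.75 p [ 0.5961 -0.0582  0.2021] yawx 43.6 zz -1.0000 q6 0.63 F [0.8 0.2 0.3] T [-0.005 -0.02   0.081] gap 0.064
t15.80 yawx 43.7 q6 0.63 F [ 0.6 -0.3  0. ] Tz -0.036  n 71 z [0.1644 0.1693] ang -0.6
```

View pics/s2.png

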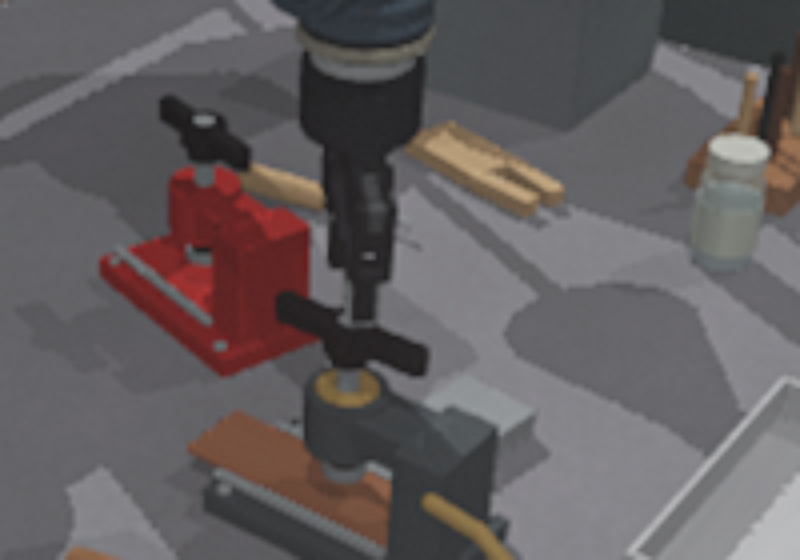

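The bar now lies along the clamp's x, from (285,310) to (425,360), and is still high. The fingers are above it, clear, with the line of the fingers about 45° clockwise of the bar.

```bash

python3 -m handwheel '[[[0,0,0.08],[0,0,0],0.5],[[0,0,0.165],[0,0,0],0.5],[[0,0,0.165],[0,0,0],0.5],[[0,0,0.165],[0,0,-0.1],0.5],[[0,0,0.165],[0,0,-0.2],0.5],[[0,0,0.165],[0,0,-0.3],0.5],[[0,0,0.165],[0,0,-0.3],0.5]]' >/dev/null && python3 st.py && python3 chk.py &&
python3 -m handwheel '[[[0,0,0],[0,0,-0.1],0.5],[[0,0,0],[0,0,-0.2],0.5],[[0,0,0],[0,0,-0.2],0.5]]' >/dev/null && python3 chk.py &&
python3 -m handwheel '[[[0,0,0],[0,0,-0.1],0.5],[[0,0,0],[0,0,-0.2],0.5],[[0,0,0],[0,0,-0.2],0.5]]' >/dev/null && python3 chk.py &&
python3 -m handwheel '[[[0,0,0],[0,0,-0.1],0.5],[[0,0,0],[0,0,-0.2],0.5],[[0,0,0],[0,0,-0.2],0.5]]' >/dev/null && python3 chk.py &&
python3 -m handwheel '[[[0,0,0],[0,0,-0.1],0.5],[[0,0,0],[0,0,-0.2],0.5],[[0,0,0],[0,0,-0.2],0.5]]' >/dev/null && python3 chk.py
```

```text
t16.73 p [ 0.597  -0.0582  0.1548] yawx 57.0 zz -1.0000 q6 0.40 F [ 0.3 -0.3 -0. ] T [ 0.018 -0.08   0.012] gap 0.064
t16.77 yawx 57.0 q6 0.40 F [-0.4  0.1 -0.1] Tz -0.041  n 86 z [0.1651 0.1715] ang -5.8
t17.20 yawx 65.9 q6 0.25 F [-0.1  0.4 -0.5] Tz -0.003  n 73 z [0.154  0.1592] ang 9.4
```

The drop happened: the knob top fell from 0.170 to 0.159 m. Next I'll lift over the bar and move to the forward-pushing side.

```bash

python3 -m handwheel '[[[0,0,0],[0,0,0.13],0.5],[[0,0,0],[0,0,0.13],0.5],[[0,0,-0.08],[0,0,0.13],0.5],[[0,0,-0.17],[0,0,0.13],0.5],[[0,0,-0.17],[0,0,0.13],0.5]]' >/dev/null && python3 chk.py 0 9 &&
python3 -m handwheel '[[[0,0,0],[0,0,-0.2],0.5],[[0,0,0],[0,0,-0.4],0.5],[[0,0,0],[0,0,-0.6],0.5],[[0,0,0],[0,0,-0.8],0.5],[[0,0,0],[0,0,-1],0.5]]' >/dev/null && 
python3 -m handwheel '[[[0,0,0],[0,0,-0.2],0.5],[[0,0,0],[0,0,-0.4],0.5],[[0,0,0],[0,0,-0.6],0.5],[[0,0,0],[0,0,-0.8],0.5],[[0,0,0],[0,0,-0.8],0.5]]' >/dev/null && python3 chk.py 0 9; python3 st.py
```

```text
t17.88 yawx 60.2 q6 0.35 F [ 0.5  0.3 -0.8] Tz -0.023  n 65 z [0.1528 0.1573] ang 12.9
t19.18 yawx 141.0 q6 -1.06 F [-0.3  0.6  0.1] Tz -0.037  n 67 z [0.1528 0.1571] ang 12.9
t19.18 p [ 0.5963 -0.0582  0.2039] yawx 141.0 zz -1.0000 q6 -1.06 F [-0.3  0.6  0.1] T [ 0.038  0.028 -0.037] gap 0.064
```

```bash

python3 -m handwheel '[[[0,0,0],[0,0,-0.16],0.5],[[0,0,0.1],[0,0,-0.16],0.5],[[0,0,0.2],[0,0,-0.16],0.5],[[0,0,0.2],[0,0,-0.16],0.5],[[0,0,0.2],[0,0,-0.16],0.5]]' >/dev/null && python3 st.py && python3 chk.py 0 .15 &&
python3 -m handwheel '[[[0,0,0],[0,0,0.2],0.5],[[0,0,0],[0,0,0.4],0.5],[[0,0,0],[0,0,0.6],0.5],[[0,0,0],[0,0,0.6],0.5]]' >/dev/null && python3 chk.py 0 .2 &&
python3 -m handwheel '[[[0,0,0],[0,0,0.2],0.5],[[0,0,0],[0,0,0.4],0.5],[[0,0,0],[0,0,0.6],0.5],[[0,0,0],[0,0,0.6],0.5]]' >/dev/null && python3 chk.py 0 .2 &&
python3 -m handwheel '[[[0,0,0],[0,0,0.2],0.5],[[0,0,0],[0,0,0.4],0.5],[[0,0,0],[0,0,0.6],0.5],[[0,0,0],[0,0,0.6],0.5]]' >/dev/null && python3 chk.py 0 .2; python3 st.py
```

```text
t19.80 p [ 0.5971 -0.0583  0.1457] yawx 148.3 zz -1.0000 q6 -1.19 F [-0.1 -0.1  0.9] T [0.01  0.009 0.059] gap 0.064
t19.85 yawx 148.3 q6 -1.19 F [ 0.8 -0.4 -0. ] Tz -0.009  n 52 z [0.1523 0.1779] ang 19.6
t20.40 yawx 121.5 q6 -0.72 F [0.3 0.1 0.2] Tz 0.014  n 43 z [0.1527 0.1792] ang -1.8
t20.95 yawx 94.6 q6 -0.26 F [-0.4 -0.4  0.1] Tz 0.000  n 63 z [0.1517 0.178 ] ang -28.1
t21.50 yawx 67.7 q6 0.21 F [0.2 0.5 1.2] Tz 0.028  n 61 z [0.1507 0.164 ] ang -50.9
t21.50 p [ 0.5968 -0.0583  0.145 ] yawx 67.7 zz -1.0000 q6 0.21 F [0.2 0.5 1.2] T [-0.011  0.012  0.028] gap 0.064
```

```bash

python3 -m handwheel '[[[0,0,0],[0,0,0.2],0.5],[[0,0,0],[0,0,0.4],0.5],[[0,0,0],[0,0,0.6],0.5],[[0,0,0],[0,0,0.6],0.5]]' >/dev/null && python3 chk.py 0 .2 &&
python3 -m handwheel '[[[0,0,0],[0,0,0.2],0.5],[[0,0,0],[0,0,0.4],0.5],[[0,0,0],[0,0,0.6],0.5],[[0,0,0],[0,0,0.6],0.5]]' >/dev/null && python3 chk.py 0 .2 &&
python3 -m handwheel '[[[0,0,0],[0,0,0.2],0.5],[[0,0,0],[0,0,0.4],0.5],[[0,0,0],[0,0,0.6],0.5],[[0,0,0],[0,0,0.6],0.5]]' >/dev/null && python3 chk.py 0 .2 && 
python3 -m handwheel '[[[0,0,0],[0,0,0.2],0.5],[[0,0,0],[0,0,0.4],0.5],[[0,0,0],[0,0,0.4],0.5]]' >/dev/null && python3 chk.py 0 .2 &&
python3 -m handwheel '[[[0,0,0],[0,0,0.2],0.5],[[0,0,0],[0,0,0.4],0.5],[[0,0,0],[0,0,0.4],0.5]]' >/dev/null && python3 chk.py 0 .2; python3 st.py
```

```text
t22.05 yawx 40.7 q6 0.68 F [-0.8 -0.6 -0.2] Tz 0.002  n 74 z [0.1495 0.1573] ang -77.7
t22.60 yawx 13.7 q6 1.16 F [-0.5  0.1 -0.4] Tz 0.040  n 78 z [0.1495 0.1678] ang 74.7
t23.15 yawx -13.3 q6 1.63 F [ 0.  -0.7 -0.5] Tz 0.014  n 80 z [0.1476 0.1766] ang 45.7
t23.57 yawx -31.3 q6 1.94 F [-0.2 -1.3  0.3] Tz 0.053  n 65 z [0.1462 0.1739] ang 25.3
t24.00 yawx -49.2 q6 2.26 F [-0.7  0.6 -1.3] Tz -0.001  n 60 z [0.1454 0.1795] ang 10.2
t24.00 p [ 0.5968 -0.0582  0.1449] yawx -49.2 zz -1.0000 q6 2.26 F [-0.7  0.6 -1.3] T [ 0.123  0.133 -0.001] gap 0.064
```

```bash

python3 -m handwheel '[[[0,0,0],[0,0,0.2],0.5],[[0,0,0],[0,0,0.4],0.5],[[0,0,0],[0,0,0.5],0.5],[[0,0,0],[0,0,0.5],0.5]]' >/dev/null && python3 chk.py 0 .2 ; python3 st.py
python3 -m handwheel '[[[0,0,0],[0,0,-0.2],0.5],[[0,0,0],[0,0,-0.2],0.5],[[0,0,-0.08],[0,0,-0.2],0.5],[[0,0,-0.18],[0,0,-0.2],0.5],[[0,0,-0.18],[0,0,-0.2],0.5]]' >/dev/null && python3 chk.py 0 9 &&
python3 -m handwheel '[[[0,0,0],[0,0,-0.2],0.5],[[0,0,0],[0,0,-0.4],0.5],[[0,0,0],[0,0,-0.6],0.5],[[0,0,0],[0,0,-0.8],0.5],[[0,0,0],[0,0,-1],0.5]]' >/dev/null && 
python3 -m handwheel '[[[0,0,0],[0,0,-0.2],0.5],[[0,0,0],[0,0,-0.4],0.5],[[0,0,0],[0,0,-0.6],0.5],[[0,0,0],[0,0,-0.8],0.5],[[0,0,0],[0,0,-1],0.5]]' >/dev/null && 
python3 -m handwheel '[[[0,0,0],[0,0,-0.2],0.5],[[0,0,0],[0,0,-0.4],0.5],[[0,0,0],[0,0,-0.6],0.5],[[0,0,0],[0,0,-0.8],0.5],[[0,0,0],[0,0,-1],0.5]]' >/dev/null && 
python3 -m handwheel '[[[0,0,0],[0,0,-0.2],0.5],[[0,0,0],[0,0,-0.4],0.5],[[0,0,0],[0,0,-0.6],0.5],[[0,0,0],[0,0,-0.8],0.5],[[0,0,0],[0,0,-1],0.5],[[0,0,0],[0,0,-1],0.5]]' >/dev/null && python3 st.py; python3 chk.py 0 9
```

```text
t24.55 yawx -71.8 q6 2.65 F [ 0.   0.8 -0.9] Tz 0.058  n 51 z [0.1457 0.1809] ang -13.2
t24.55 p [ 0.5969 -0.0583  0.1449] yawx -71.8 zz -1.0000 q6 2.65 F [ 0.   0.8 -0.9] T [0.176 0.063 0.058] gap 0.064
t25.23 yawx -63.2 q6 2.50 F [-0.6  0.8 -0.6] Tz -0.017  n 65 z [0.145  0.1503] ang -17.7
t27.85 p [ 0.5962 -0.0582  0.1978] yawx 116.7 zz -1.0000 q6 -0.64 F [-0.4  0.8 -1.1] T [-0.039  0.017 -0.005] gap 0.064
t27.90 yawx 116.6 q6 -0.64 F [ 0.2 -0.2  0.1] Tz 0.039  n 68 z [0.1456 0.1506] ang -17.7
```

```bash

python3 -m handwheel '[[[0,0,0.09],[0,0,0],0.5],[[0,0,0.18],[0,0,0],0.5],[[0,0,0.18],[0,0,0],0.5],[[0,0,0.18],[0,0,0.15],0.5],[[0,0,0.18],[0,0,0.3],0.5],[[0,0,0.18],[0,0,0.3],0.5]]' >/dev/null && python3 st.py && python3 chk.py 0 .2 &&
python3 -m handwheel '[[[0,0,0],[0,0,0.15],0.5],[[0,0,0],[0,0,0.3],0.5],[[0,0,0],[0,0,0.3],0.5]]' >/dev/null && python3 chk.py 0 .2 &&
python3 -m handwheel '[[[0,0,0],[0,0,0.15],0.5],[[0,0,0],[0,0,0.3],0.5],[[0,0,0],[0,0,0.3],0.5]]' >/dev/null && python3 chk.py 0 .2 &&
python3 -m handwheel '[[[0,0,0],[0,0,0.15],0.5],[[0,0,0],[0,0,0.3],0.5],[[0,0,0],[0,0,0.3],0.5]]' >/dev/null && python3 chk.py 0 .2 &&
python3 -m handwheel '[[[0,0,0],[0,0,0.15],0.5],[[0,0,0],[0,0,0.3],0.5],[[0,0,0],[0,0,0.3],0.5]]' >/dev/null && python3 chk.py 0 .2 &&
python3 -m handwheel '[[[0,0,0],[0,0,0.15],0.5],[[0,0,0],[0,0,0.3],0.5],[[0,0,0],[0,0,0.3],0.5]]' >/dev/null && python3 chk.py 0 .2; python3 st.py
```

```text
t28.65 p [ 0.5969 -0.0579  0.1457] yawx 103.3 zz -1.0000 q6 -0.41 F [-0.6  1.7 -0.8] T [0.297 0.039 0.1  ] gap 0.064
t28.70 yawx 103.4 q6 -0.41 F [-0.1  1.9 -0.5] Tz 0.105  n 54 z [0.1462 0.1776] ang -19.2
t29.12 yawx 90.0 q6 -0.17 F [-0.1  0.6  0.3] Tz 0.044  n 65 z [0.1465 0.1764] ang -31.3
t29.55 yawx 76.6 q6 0.06 F [0.6 1.4 0.2] Tz 0.059  n 70 z [0.1473 0.1777] ang -41.6
t29.98 yawx 63.1 q6 0.29 F [-0.7 -1.6 -1.5] Tz 0.351  n 65 z [0.1458 0.1788] ang -52.6
t29.98 p [ 0.5964 -0.0585  0.1447] yawx 63.1 zz -1.0000 q6 0.29 F [-0.7 -1.6 -1.5] T [-0.072  0.235  0.351] gap 0.064
```

```bash

python3 -m handwheel '[[[0,0,0],[0,0,0.1],0.5],[[0,0,0],[0,0,0.1],0.5]]' >/dev/null && python3 chk.py 0 .43 && python3 -m handwheel '[[[0,0,0],[0,0,0.06],0.5],[[0,0,0],[0,0,0.06],0.5]]' >/dev/null && python3 chk.py 0 .43; python3 st.py
```

```text
t30.27 yawx 58.5 q6 0.37 F [ 0.9 -0.1  0.1] Tz -0.032  n 66 z [0.146  0.1787] ang -57.0
t30.57 yawx 55.8 q6 0.42 F [-1.8 -1.7 -0.3] Tz 0.134  n 63 z [0.146  0.1756] ang -59.7
t30.57 p [ 0.5965 -0.0584  0.1449] yawx 55.8 zz -1.0000 q6 0.42 F [-1.8 -1.7 -0.3] T [-0.324  0.346  0.134] gap 0.064
```

```bash

python3 -m handwheel '[[[0,0,0],[0,0,0.1],0.5],[[0,0,0],[0,0,0.1],0.5]]' >/dev/null && python3 st.py && python3 chk.py 0 .4 && 
python3 -m handwheel '[[[0,0,0],[0,0,0.1],0.5],[[0,0,0],[0,0,0.1],0.5]]' >/dev/null && python3 st.py && python3 chk.py 0 .4 && 
python3 -m handwheel '[[[0,0,0],[0,0,0.1],0.5],[[0,0,0],[0,0,0.1],0.5]]' >/dev/null && python3 st.py && python3 chk.py 0 .4 && 
python3 -m handwheel '[[[0,0,0],[0,0,0.1],0.5],[[0,0,0],[0,0,0.1],0.5]]' >/dev/null && python3 st.py && python3 chk.py 0 .4
```

```text
t30.82 p [ 0.5963 -0.0587  0.1447] yawx 51.2 zz -1.0000 q6 0.50 F [-3.1 -4.1 -1.2] T [-0.609  0.408  0.178] gap 0.064
t30.88 yawx 51.3 q6 0.50 F [-2.6 -4.3 -1.5] Tz 0.163  n 61 z [0.1447 0.162 ] ang -65.3
t31.12 p [ 0.5959 -0.0587  0.1447] yawx 46.7 zz -1.0000 q6 0.58 F [-7.6 -5.1  2.9] T [-0.734  1.157  0.47 ] gap 0.064
t31.18 yawx 46.8 q6 0.58 F [-5.9 -4.7  0.8] Tz 0.442  n 59 z [0.145  0.1652] ang -69.7
```

```bash

python3 -m handwheel '[[[0,0,0],[0,0,0.06],0.5],[[0,0,0],[0,0,0.06],0.5],[[0,0,0],[0,0,0.06],0.5]]' >/dev/null && python3 st.py && python3 chk.py 0 .4; python3 st.py
```

```text
t31.55 p [ 0.5958 -0.0587  0.1445] yawx 44.1 zz -1.0000 q6 0.63 F [-6.2 -5.  -0.3] T [-0.797  1.054  0.471] gap 0.064
t31.60 yawx 44.1 q6 0.63 F [-5.  -5.1 -0.6] Tz 0.491  n 65 z [0.1449 0.1635] ang -70.2
t31.60 p [ 0.5958 -0.0587  0.1445] yawx 44.1 zz -1.0000 q6 0.63 F [-5.  -5.1 -0.6] T [-0.795  0.893  0.491] gap 0.064
```

```bash

python3 -m handwheel '[[[0,0,0],[0,0,-0.2],0.5],[[0,0,0],[0,0,-0.35],0.5],[[0,0,0],[0,0,-0.35],0.5],[[0,0,-0.1],[0,0,-0.35],0.5],[[0,0,-0.25],[0,0,-0.35],0.5],[[0,0,-0.45],[0,0,-0.35],0.5],[[0,0,-0.6],[0,0,-0.35],0.5],[[0,0,-0.6],[0,0,-0.35],0.5]]' >/dev/null && python3 st.py && python3 chk.py
python3 - <<'E'
from h import *
im,P,c=cloud("scene")
m=(P[...,0]>.42)&(P[...,0]<.68)&(P[...,2]>.012)&(P[...,2]<.04)&(abs(P[...,1]+.057)<.04)
h=cv2.cvtColor(im,cv2.COLOR_BGR2HSV); m&=(h[...,0]>4)&(h[...,0]<15)&(h[...,1]>90)
print("plate x",np.percentile(P[m][:,0],[.5,99.5]))
cv2.imwrite("pics/s3.png",cv2.resize(im[160:300,240:440],(800,560)))
E
```

```text
t32.60 p [ 0.5979 -0.0582  0.3288] yawx 59.6 zz -1.0000 q6 0.36 F [-0.8  0.2 -0.6] T [ 0.049 -0.016 -0.006] gap 0.064
t32.65 yawx 59.6 q6 0.36 F [-0.4  1.2  0.5] Tz -0.017  n 56 z [0.145  0.1486] ang -65.5
plate x [0.4770946  0.64374083]
```

View pics/s3.png

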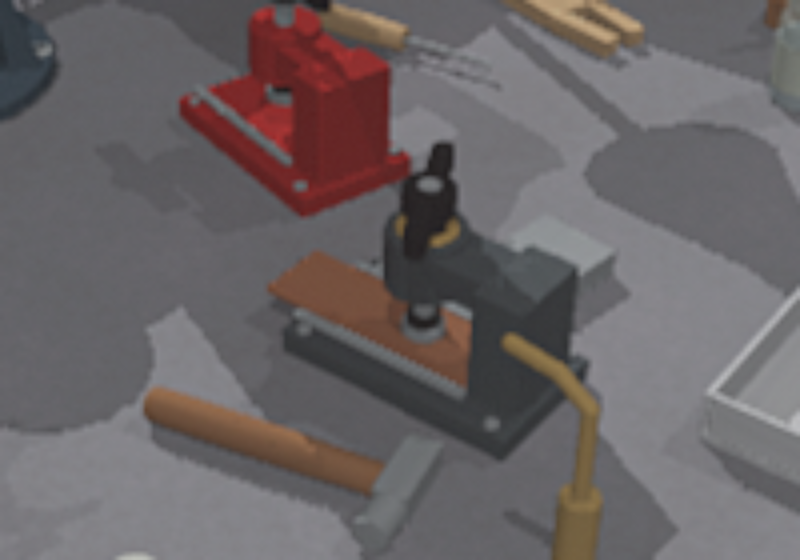

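The foot at (422,325) sits on the plate, the plate is against the column, and the hammer and block look untouched.

```bash
python3 -c "
from station import *
print(sign_off())"
```

```text
the job is handed in; nothing more can be done
None
```

I handed the job in at about 33 s: the plate is against the column, and the spindle dropped into the thread on the backward turn before any forward turning. I tightened the foot onto the plate to about 0.48 N m by the wrist reading, and the gripper is raised clear of the bench.

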